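Roll sample packs shut

ROBOT

A 6-joint arm with a two-finger parallel gripper is mounted at the origin on a cart in front of the work surface, level with it; the furniture and walls round the work are solid. World frame = base frame: x ahead of the robot, y to its left, z up, the work surface at z = 0. Lengths are in m, angles in degrees, forces in N, time in s.
With the tool pointing down it reaches from about 0.325 to 0.85 m from the base axis. Payload 15.5 kg.
Tool frame: the origin (TCP) lies at the very end of the fingers, on their centre line; the grasp point (between the pads) lies arm.grip_depth behind it (arm.grip_depth is the distance from the TCP to the grasp point, in m); z points along the fingers, y is the direction in which the jaws open and shut (so a half turn about z gives the same grasp; the last joint's range is limited). The gripper opens to 91 mm and grips with 3 to 60 N. Pads are 32 mm wide; open, the fingers measure 118 mm over their backs; the gripper's body (76 mm by 178 mm) begins 60 mm behind the grasp point.
Start: joints at [-77.779, 28.281, 77.091, -0, 74.628, -5.472], TCP at [0.19, -0.595, 0.214] pointing down, gripper open.
Joint ranges: [-166.48, 166.48], [-47.26, 123.95], [12.59, 153.08], [-70.14, 250.14], [6.76, 159.57], [-176.63, 176.63]. Speed limits (degrees/s): [108.29, 108.29, 147.25, 172.46, 172.46, 172.46].

INTERFACE

Orientations are given as a 3x3 rotation matrix whose columns are the frame's x, y, z axes.
In Python, from rig import arm gives the robot as it stands. Calls block until the motion is done:
- arm.move_to(position, orientation): joint-space move of the TCP to a pose.
- arm.move_l(position, orientation=None, feed=0.15): straight line of the TCP; orientation=None keeps the orientation; feed is the mean speed in m/s.
- arm.move_joints(angles): joint-space move.
- arm.grip(opening): finger opening in m; the grip force is fixed at half the most; returns when the fingers have stopped.
- arm.sleep(seconds).
- arm.solve_ik(position, orientation): joint angles nearest the present ones, or None.
- arm.snapshot(name): name is "scene" or "top" or "wrist"; returns the picture (480x640x3 uint8, red, green, blue); there is no depth.
- arm.get_calibration(name): a dict with "intrinsics" (3x3 intrinsics, pixels), "cam_to_world" (4x4, takes a point from camera to world coordinates). Camera axes: x right, y down, z forward; pixel columns grow to the right and rows downward; lengths in m; the calibration is good to about 2 mm. A picture is of the moment at which its call begins: read the wrist's pose just before it. get_calibration takes no time and is no camera call; for the wrist camera it gives the pose at the moment of the call.
A pose or a line that the arm cannot do raises arm.Unreachable and nothing moves.
- arm.sign_off(): hands the job in, once; it reports no verdict.
Readings, each from a call of its own:
- arm.current_t(): time.
- arm.current_joint_positions(): joint angles.
- arm.current_dq(): joint speeds.
- arm.current_tau(): joint torques, N m.
- arm.current_ee_pos(): TCP position.
- arm.current_tool_rot(): TCP orientation.
- arm.current_force(): force on the tool from outside, world axes, zero at the start.
- arm.current_torque(): the same for the moment, N m.
- arm.current_width(): finger opening in m.
Only numpy, scipy, OpenCV 4.12 (cv2) and the standard library are available. Lean on these libraries where they do the work, as an engineer would, in place of code of your own. Each camera call takes 0.05 s, during which the arm holds its last target.

TASK

Close the sample packs that wait in the two lanes of the sloped flow rack: stand all of them in a row on the sealing plate, upright, backs flush against the back rail and closure strips on the side away from the rail, then take the hand roller and roll it firmly along the strips, packs on the plate, until every strip lies flat. Afterwards put all packs upright into the white tray and hang the roller back in its cradle. Leave the beaker and the timer alone, and do not press the strips with the gripper itself.

Things in the scene. Friction and masses are not known exactly. Their poses are not given: they have to be found in the camera images.
- pack_1_mid (a point): centre (22.5 mm above the underside) of a sample pack: a grey plastic box with white lid, 54 mm along its x, 64 mm along its y, 45 mm high (z up), 0.1 to 0.2 kg; grip it across the 54 mm. Its metal closure strip lies along y on top. All packs are alike; pack 2 or 4 may be absent
- pack_1_strip (a point): middle of the closure strip of pack 1 (60 mm long along y, 14 mm wide, in two 29 mm sections a and b), at the height of the lid's top face; it lies 17 mm to the -x side of the pack's centre and 22.5 mm above it
- strip_1a (a joint): section a (the -y end, 15.5 mm from the middle) of the strip of pack 1: 0 = raised (stands 5.5 mm proud of the lid), 0.005 m = pressed flat (0.5 mm proud). It stays where it is pushed; takes about 5 N
- strip_1b (a joint): section b (the +y end, 15.5 mm from the middle) of the strip of pack 1: 0 = raised (stands 5.5 mm proud of the lid), 0.005 m = pressed flat (0.5 mm proud). It stays where it is pushed; takes about 5 N
- pack_2_mid (a point): centre (22.5 mm above the underside) of a sample pack: a grey plastic box with white lid, 54 mm along its x, 64 mm along its y, 45 mm high (z up), 0.1 to 0.2 kg; grip it across the 54 mm. Its metal closure strip lies along y on top. All packs are alike; pack 2 or 4 may be absent
- pack_2_strip (a point): middle of the closure strip of pack 2 (60 mm long along y, 14 mm wide, in two 29 mm sections a and b), at the height of the lid's top face; it lies 17 mm to the -x side of the pack's centre and 22.5 mm above it
- strip_2a (a joint): section a (the -y end, 15.5 mm from the middle) of the strip of pack 2: 0 = raised (stands 5.5 mm proud of the lid), 0.005 m = pressed flat (0.5 mm proud). It stays where it is pushed; takes about 5 N
- strip_2b (a joint): section b (the +y end, 15.5 mm from the middle) of the strip of pack 2: 0 = raised (stands 5.5 mm proud of the lid), 0.005 m = pressed flat (0.5 mm proud). It stays where it is pushed; takes about 5 N
- pack_3_mid (a point): centre (22.5 mm above the underside) of a sample pack: a grey plastic box with white lid, 54 mm along its x, 64 mm along its y, 45 mm high (z up), 0.1 to 0.2 kg; grip it across the 54 mm. Its metal closure strip lies along y on top. All packs are alike; pack 2 or 4 may be absent
- pack_3_strip (a point): middle of the closure strip of pack 3 (60 mm long along y, 14 mm wide, in two 29 mm sections a and b), at the height of the lid's top face; it lies 17 mm to the -x side of the pack's centre and 22.5 mm above it
- strip_3a (a joint): section a (the -y end, 15.5 mm from the middle) of the strip of pack 3: 0 = raised (stands 5.5 mm proud of the lid), 0.005 m = pressed flat (0.5 mm proud). It stays where it is pushed; takes about 5 N
- strip_3b (a joint): section b (the +y end, 15.5 mm from the middle) of the strip of pack 3: 0 = raised (stands 5.5 mm proud of the lid), 0.005 m = pressed flat (0.5 mm proud). It stays where it is pushed; takes about 5 N
- pack_4_mid (a point): centre (22.5 mm above the underside) of a sample pack: a grey plastic box with white lid, 54 mm along its x, 64 mm along its y, 45 mm high (z up), 0.1 to 0.2 kg; grip it across the 54 mm. Its metal closure strip lies along y on top. All packs are alike; pack 2 or 4 may be absent
- pack_4_strip (a point): middle of the closure strip of pack 4 (60 mm long along y, 14 mm wide, in two 29 mm sections a and b), at the height of the lid's top face; it lies 17 mm to the -x side of the pack's centre and 22.5 mm above it
- strip_4a (a joint): section a (the -y end, 15.5 mm from the middle) of the strip of pack 4: 0 = raised (stands 5.5 mm proud of the lid), 0.005 m = pressed flat (0.5 mm proud). It stays where it is pushed; takes about 5 N
- strip_4b (a joint): section b (the +y end, 15.5 mm from the middle) of the strip of pack 4: 0 = raised (stands 5.5 mm proud of the lid), 0.005 m = pressed flat (0.5 mm proud). It stays where it is pushed; takes about 5 N
- flow_rack: fixed rack, two sloped roller lanes centred at y = +-47 mm, 150 mm long; origin on the table under its middle, x points uphill, slope 0.16 rad, roller tops 56 mm up at x = 0. Packs 1, 2 start in the +y lane, 3, 4 in the -y lane, tilted, their y along the lane; when the front one (-x end) is taken, the one behind rolls down. Rails and end stop rise 10 to 14 mm above the rollers
- plate: fixed aluminium sealing plate, 8 mm thick, from x = -70 to +50 mm, y = -150 to +150 mm of its origin, which lies on the table; along its +x edge runs a back rail, 10 mm higher than the plate, its face at x = +38 mm (a flush pack has its centre at x = +11 mm); end stops, 12 mm higher than the plate, leave 284 mm along y
- tray: fixed white tray, inside 156 mm (x) by 148 mm (y), floor 4 mm thick, walls up to 14 mm above the table; origin at the centre of its underside
- cradle: fixed roller cradle: base with two uprights 50 mm high at x = -28 and +28 mm (8 mm thick, 48 mm clear between them), open to +-y; origin at the centre of its underside. The roller hangs in it by its crosspiece, wheel between the uprights
- roller_grip (a point): middle of the black handle (28 mm along x, 22 mm along y, 60 mm high) of the hand roller, 0.3 kg, z up. Rubber wheel 36 mm diameter, 22 mm wide, axle along y, lowest point 80 mm below here; crosspiece 70 mm (x) by 34 mm, underside 38 mm below here. In the cradle this point is 88 mm above the table over the cradle's origin, roller x along cradle x
- roller_wheel (a joint): turning angle of the roller's wheel, rad, spins freely, 0 at the start
- beaker: bystander: glass beaker, 51x56x68 mm, origin at the centre of its underside; leave it alone
- timer_box: bystander: white bench timer, 60x62x18 mm, origin at the centre of its underside; leave it alone

How it is judged (in metres and radians):
On the way, in this order (a step that is already met when the one before it is completed fails the run):
1. every pack stands on the plate, flush against the back rail (gap under 5 mm, within 0.08 rad), strip away from the rail (x of pack_1_mid in the frame of plate between 0.006 and 0.03 m and y of pack_1_mid in the frame of plate between -0.14 and 0.14 m and z of pack_1_mid in the frame of plate between 0.024 and 0.036 m and angle between each of pack_1_mid, pack_2_mid, pack_3_mid, pack_4_mid's own z axis and vertical below 0.12 rad and angle between the y axis of each of pack_1_mid, pack_2_mid, pack_3_mid, pack_4_mid and the y axis of plate, either way round below 0.08 rad and x of each of pack_1_strip, pack_2_strip, pack_3_strip, pack_4_strip in the frame of plate below 0 m and x of pack_2_mid in the frame of plate between 0.006 and 0.03 m and y of pack_2_mid in the frame of plate between -0.14 and 0.14 m and z of pack_2_mid in the frame of plate between 0.024 and 0.036 m and x of pack_3_mid in the frame of plate between 0.006 and 0.03 m and y of pack_3_mid in the frame of plate between -0.14 and 0.14 m and z of pack_3_mid in the frame of plate between 0.024 and 0.036 m and x of pack_4_mid in the frame of plate between 0.006 and 0.03 m and y of pack_4_mid in the frame of plate between -0.14 and 0.14 m and z of pack_4_mid in the frame of plate between 0.024 and 0.036 m), for 0.2 s.
2. the roller rolls on the packs under pressure (wheel turned by more than 2 rad) ((value of joint roller_wheel above 2 rad or value of joint roller_wheel below -2 rad) and (contact force between roller and pack_1 above 3 N or contact force between roller and pack_2 above 3 N or contact force between roller and pack_3 above 3 N or contact force between roller and pack_4 above 3 N)).
3. every strip section is pressed at least 3.5 mm of its 5 mm, packs still on the plate (value of joint each of strip_1a, strip_1b, strip_2a, strip_2b, strip_3a, strip_3b, strip_4a, strip_4b above 0.0035 m and x of pack_1_mid in the frame of plate between -0.06 and 0.03 m and y of pack_1_mid in the frame of plate between -0.14 and 0.14 m and z of pack_1_mid in the frame of plate between 0.024 and 0.036 m and angle between each of pack_1_mid, pack_2_mid, pack_3_mid, pack_4_mid's own z axis and vertical below 0.12 rad and x of pack_2_mid in the frame of plate between -0.06 and 0.03 m and y of pack_2_mid in the frame of plate between -0.14 and 0.14 m and z of pack_2_mid in the frame of plate between 0.024 and 0.036 m and x of pack_3_mid in the frame of plate between -0.06 and 0.03 m and y of pack_3_mid in the frame of plate between -0.14 and 0.14 m and z of pack_3_mid in the frame of plate between 0.024 and 0.036 m and x of pack_4_mid in the frame of plate between -0.06 and 0.03 m and y of pack_4_mid in the frame of plate between -0.14 and 0.14 m and z of pack_4_mid in the frame of plate between 0.024 and 0.036 m), for 0.2 s.
At the end, for the whole second after the job is handed in: all packs stand upright (within 0.12 rad) on the tray's floor, all strip sections pressed at least 3.5 mm, and the roller hangs upright in its cradle (within 15 mm along and 20 mm across, 5 mm in height), everything at rest (value of joint each of strip_1a, strip_1b, strip_2a, strip_2b, strip_3a, strip_3b, strip_4a, strip_4b above 0.0035 m and x of pack_1_mid in the frame of tray between -0.055 and 0.055 m and y of pack_1_mid in the frame of tray between -0.048 and 0.048 m and z of pack_1_mid in the frame of tray between 0.02 and 0.034 m and angle between each of pack_1_mid, pack_2_mid, pack_3_mid, pack_4_mid, roller_grip's own z axis and vertical below 0.12 rad and linear speed of each of pack_1, pack_2, pack_3, pack_4, roller below 0.02 m/s and x of pack_2_mid in the frame of tray between -0.055 and 0.055 m and y of pack_2_mid in the frame of tray between -0.048 and 0.048 m and z of pack_2_mid in the frame of tray between 0.02 and 0.034 m and x of pack_3_mid in the frame of tray between -0.055 and 0.055 m and y of pack_3_mid in the frame of tray between -0.048 and 0.048 m and z of pack_3_mid in the frame of tray between 0.02 and 0.034 m and x of pack_4_mid in the frame of tray between -0.055 and 0.055 m and y of pack_4_mid in the frame of tray between -0.048 and 0.048 m and z of pack_4_mid in the frame of tray between 0.02 and 0.034 m and x of roller_grip in the frame of cradle between -0.015 and 0.015 m and y of roller_grip in the frame of cradle between -0.02 and 0.02 m and z of roller_grip in the frame of cradle between 0.083 and 0.093 m); the robot touches nothing.
It fails at once if the beaker is moved by more than 30 mm (distance of beaker from where it was at the start of the episode above 0.03 m).
It fails at once if the timer_box is moved by more than 30 mm (distance of timer_box from where it was at the start of the episode above 0.03 m).
It fails at once if the fingers press a closure strip (more than 4 N) (contact force between the fingers and strip_1a above 4 N or contact force between the fingers and strip_1b above 4 N or contact force between the fingers and strip_2a above 4 N or contact force between the fingers and strip_2b above 4 N or contact force between the fingers and strip_3a above 4 N or contact force between the fingers and strip_3b above 4 N or contact force between the fingers and strip_4a above 4 N or contact force between the fingers and strip_4b above 4 N).
Of pack_2, pack_4 only 1 to 2 are there at a start; the rules pass over those that are not, and their reading is None.
At some moment in a run one of pack_1, pack_2, pack_3, pack_4 may be knocked a few centimetres aside while the robot is not near it.
It also fails if it takes over 210 s, if anything falls off the work surface, if the arm or the gripper's body presses on something with over 40 N, if the wrist force passes 120 N, or if a joint passes its speed limit or range.

## Working session

There is one attempt and no reset: what is moved stays moved. The work goes in short steps, each a Python script; the robot and the scene stay as the last script left them, time stands still between calls to the robot, and variables do not carry over. Pictures are saved under pics/ and viewed, and the job is handed in when it is done.

```bash
ls; mkdir -p pics; python3 - <<'E'
from rig import arm
import cv2
for n in ["scene","top","wrist"]:
    im=arm.snapshot(n); cv2.imwrite(f"pics/{n}0.png",im[:,:,::-1])
    c=arm.get_calibration(n); print(n,c["intrinsics"],c["cam_to_world"])
print(arm.current_t(),arm.grip_depth,arm.current_width(),arm.current_force(),arm.current_tool_rot())
E
```

```text
pics
scene [[582.28803938   0.         324.23006881]
 [  0.         582.28803938 233.37104395]
 [  0.           0.           1.        ]] [[ 0.84965562 -0.20810802  0.48453728 -0.18531335]
 [-0.5273263  -0.32919027  0.78330118 -1.25188579]
 [-0.0035063  -0.9210455  -0.38943919  0.70257965]
 [ 0.          0.          0.          1.        ]]
top [[615.63687974   0.         318.15074925]
 [  0.         615.63687974 235.65603483]
 [  0.           0.           1.        ]] [[ 0.01825585 -0.98595474  0.16601197  0.30181655]
 [-0.99980749 -0.0168078   0.01012337 -0.02265004]
 [-0.00719088 -0.16616482 -0.98607177  1.81975707]
 [ 0.          0.          0.          1.        ]]
wrist [[371.37041844   0.         317.58649608]
 [  0.         371.37041844 239.60951865]
 [  0.           0.           1.        ]] [[ 3.04197430e-01 -9.25141945e-01 -2.27104172e-01  2.54086911e-01]
 [-9.52608798e-01 -2.95584861e-01 -7.18753623e-02 -5.73948112e-01]
 [-6.33642482e-04  2.38205732e-01 -9.71214512e-01  3.84003590e-01]
 [ 0.00000000e+00  0.00000000e+00  0.00000000e+00  1.00000000e+00]]
0.15 0.0188 0.09106088374329972 [ 0.15272363  0.79046801 -0.23593081] [[ 9.52701727e-01  3.03906843e-01 -2.26402359e-04]
 [ 3.03906922e-01 -9.52701310e-01  8.92142542e-04]
 [ 5.54343996e-05 -9.18750984e-04 -9.99999576e-01]]
```

View pics/top0.png

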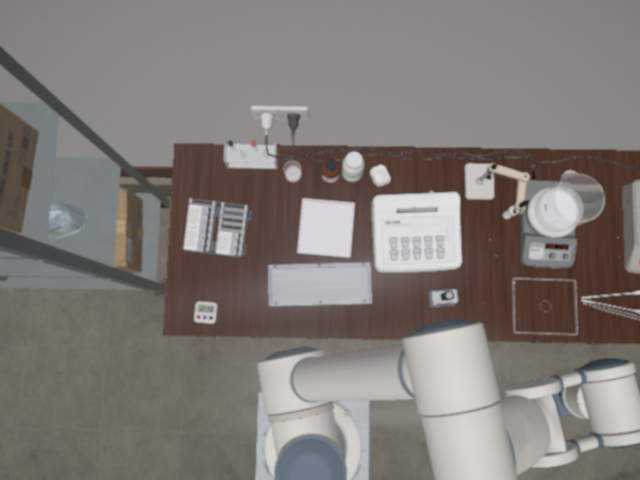

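View pics/scene0.png

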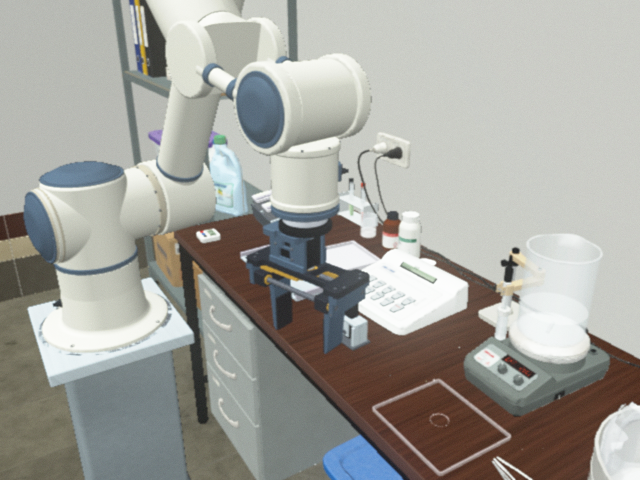

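View pics/wrist0.png

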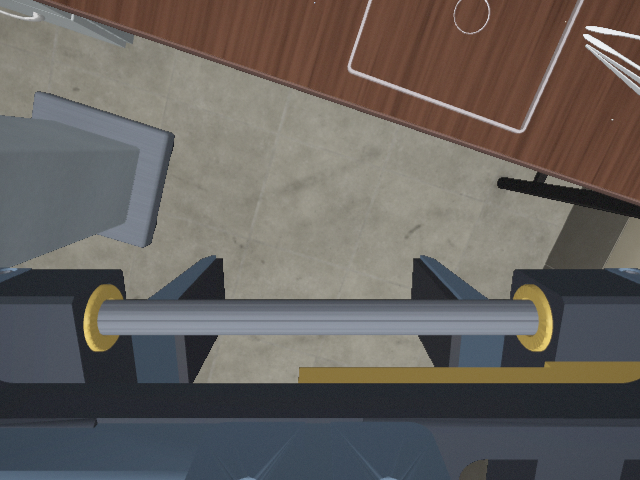

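The top view shows the rack at about (217,228), the plate at (320,285), the tray at (327,228), the roller and cradle at (444,297), the timer at (205,313) and the beaker near (292,170). I'll enlarge it.

```bash
python3 - <<'E'
import cv2
im=cv2.imread("pics/top0.png")
cv2.imwrite("pics/a.png",cv2.resize(im[190:330,165:265],None,fx=5.7,fy=4.2*1.0 if 0 else 4.2,interpolation=cv2.INTER_CUBIC) if 0 else cv2.resize(im[190:330,170:300],None,fx=4.2,fy=4.2,interpolation=cv2.INTER_CUBIC))
cv2.imwrite("pics/b.png",cv2.resize(im[190:315,260:390],None,fx=4.8,fy=4.8,interpolation=cv2.INTER_CUBIC))
cv2.imwrite("pics/c.png",cv2.resize(im[270:325,410:480],None,fx=8,fy=8,interpolation=cv2.INTER_CUBIC))
E
```

```text
(no output)
```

View pics/a.png

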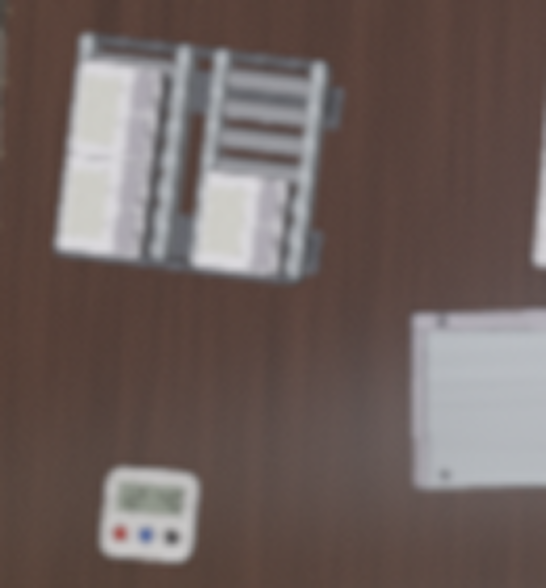

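View pics/b.png

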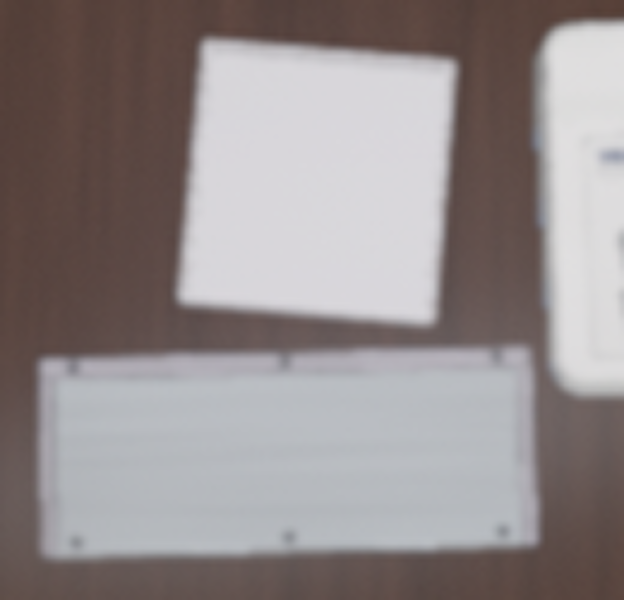

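View pics/c.png

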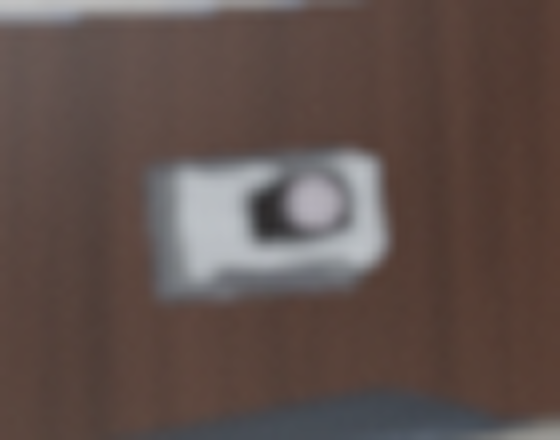

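The left (+y) lane holds packs 1 and 2 and the right lane holds only pack 3. The strips face world −y and the rail is on the far side (+x) of the plate. Next I'll work out rough positions.

```bash
cat > h.py <<'E'
from rig import arm
import numpy as np, cv2
def ray(c,px,z):
    K=c["intrinsics"];T=c["cam_to_world"]
    d=T[:3,:3]@np.linalg.solve(K,[px[0],px[1],1.]);o=T[:3,3]
    return o+d*(z-o[2])/d[2]
def proj(c,P):
    K=c["intrinsics"];T=c["cam_to_world"]
    P=np.atleast_2d(P);q=(P-T[:3,3])@T[:3,:3];q=q@K.T
    return q[:,:2]/q[:,2:]
def down(yaw):
    "tool pointing down; tool y axis (jaw) at yaw deg from world x"
    a=np.radians(yaw);y=np.array([np.cos(a),np.sin(a),0]);z=np.array([0,0,-1.])
    return np.column_stack([np.cross(y,z),y,z])
def shot(name,fn,crop=None,f=1):
    c=arm.get_calibration(name);im=arm.snapshot(name)[:,:,::-1].copy()
    cv2.imwrite(f"pics/{fn}.png",im);np.save(f"pics/{fn}_T.npy",c["cam_to_world"]);np.save(f"pics/{fn}_K.npy",c["intrinsics"])
    return c,im
def load(fn):
    return dict(intrinsics=np.load(f"pics/{fn}_K.npy"),cam_to_world=np.load(f"pics/{fn}_T.npy"))
def st():
    print("t",round(arm.current_t(),2),"p",np.round(arm.current_ee_pos(),4),"F",np.round(arm.current_force(),1),"w",round(arm.current_width(),4))
E
python3 - <<'E'
from h import *
c=arm.get_calibration("top")
def A(o,s,p): return (o[0]+p[0]/s,o[1]+p[1]/s)
for n,(o,s),p,z in [("plTL",((260,190),4.8),(40,360),.018),("plTR",((260,190),4.8),(530,347),.018),("plBL",((260,190),4.8),(43,558),.008),("plBR",((260,190),4.8),(538,546),.008),
 ("trTL",((260,190),4.8),(203,40),.014),("trTR",((260,190),4.8),(457,60),.014),("trBL",((260,190),4.8),(178,303),.014),("trBR",((260,190),4.8),(436,325),.014),
 ("roller",((410,270),8),(318,202),.118),("p1 front-left",((170,190),4.2),(58,248),.09),("p1 fr",((170,190),4.2),(140,258),.09),("p3 fl",((170,190),4.2),(192,265),.09),("p3 fr",((170,190),4.2),(278,275),.09),("timer",((170,190),4.2),(150,512),.018)]:
    print(n,ray(c,A(o,s,p),z).round(3))
print(ray(c,(292,178),0))
T=arm.get_calibration("wrist")["cam_to_world"]; R=arm.current_tool_rot();p=arm.current_ee_pos()
print(R.T@(T[:3,3]-p), R.T@T[:3,:3])
E
```

```text
plTL [0.515 0.141 0.018]
plTR [ 0.528 -0.159  0.018]
plBL [0.395 0.136 0.008]
plBR [ 0.407 -0.166  0.008]
trTL [0.719 0.046 0.014]
trTR [ 0.709 -0.113  0.014]
trBL [0.552 0.057 0.014]
trBR [ 0.541 -0.102  0.014]
roller [ 0.428 -0.371  0.118]
p1 front-left [0.548 0.376 0.09 ]
p1 fr [0.542 0.32  0.09 ]
p3 fl [0.538 0.285 0.09 ]
p3 fr [0.532 0.227 0.09 ]
timer [0.375 0.319 0.018]
[0.78493297 0.0789476  0.        ]
[ 0.06763301 -0.00086106 -0.17050824] [[ 3.04973729e-04 -9.71201409e-01 -2.38259795e-01]
 [ 9.99999913e-01  2.28265036e-04  3.49544404e-04]
 [-2.85091637e-04 -2.38259881e-01  9.71201394e-01]]
```

```bash
python3 - <<'E'
from h import *
arm.move_to([.40,-.30,.30],down(-90)); st()
c,im=shot("wrist","w_cr"); print(arm.current_joint_positions())
arm.move_to([.37,-.02,.32],down(-90)); shot("wrist","w_pl")
arm.move_to([.53,-.02,.32],down(-90)); shot("wrist","w_tr")
arm.move_to([.48,.30,.30],down(-90)); shot("wrist","w_ra");st()
print(arm.current_joint_positions())
E
```

```text
t 1.54 p [ 0.3998 -0.3007  0.2998] F [ 0.5 -0.5 -0.5] w 0.0911
[-4.37948335e+01  1.35222054e+01  8.67367924e+01 -1.00703804e-02
  7.97588139e+01  4.62450141e+01]
t 4.75 p [0.4806 0.2988 0.3002] F [-0.1 -0.9 -0.5] w 0.0912
[ 2.58411905e+01  1.92679027e+01  7.82344240e+01 -1.69674943e-02
  8.24789812e+01  1.15921132e+02]
```

```bash
python3 - <<'E'
import cv2
for n in ["w_cr","w_pl","w_tr","w_ra"]:
    im=cv2.imread(f"pics/{n}.png")[:330]; cv2.imwrite(f"pics/{n}_v.png",cv2.resize(im,None,fx=1.25,fy=1.25,interpolation=cv2.INTER_CUBIC))
E
```

```text
(no output)
```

View pics/w_cr.png

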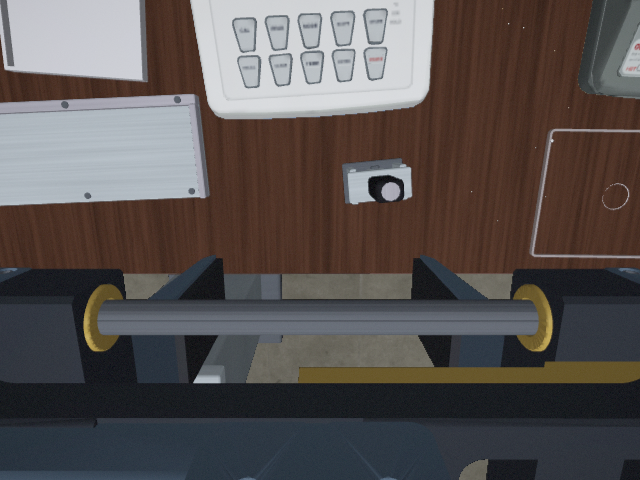

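View pics/w_pl.png

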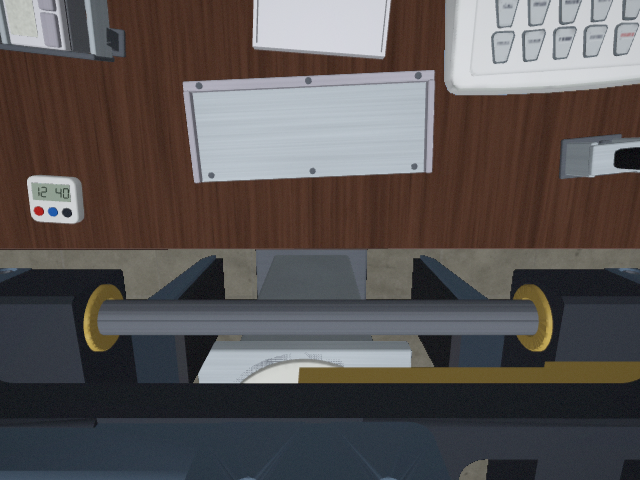

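View pics/w_tr.png

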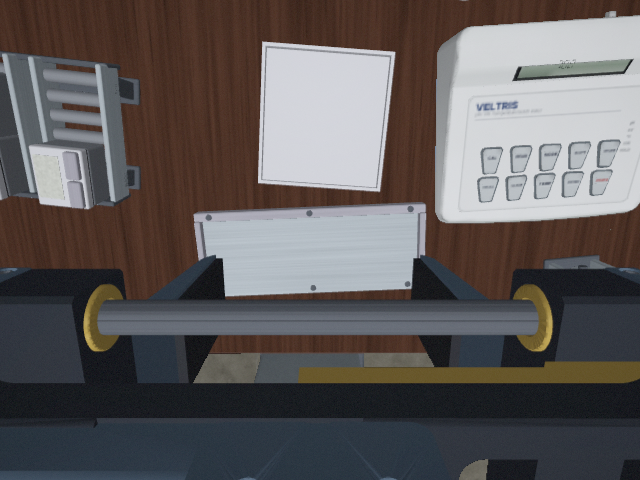

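View pics/w_ra.png

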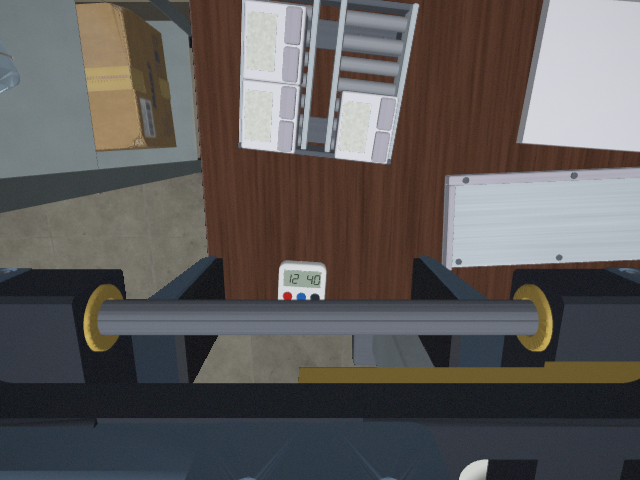

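The wrist views show everything: plate corners near (184,83)/(435,71)/(195,183)/(433,173), the tray in w_tr, the packs in w_ra and the roller at (388,187) in w_cr. I'll enlarge crops to read them more precisely.

```bash
python3 - <<'E'
import cv2
def cr(n,x0,x1,y0,y1,f,o): cv2.imwrite(f"pics/{o}.png",cv2.resize(cv2.imread(f"pics/{n}.png")[y0:y1,x0:x1],None,fx=f,fy=f,interpolation=cv2.INTER_CUBIC))
cr("w_pl",175,445,60,190,2.9,"d1")
cr("w_tr",250,405,35,200,3.6,"d2")
cr("w_ra",230,425,0,175,3.4,"d3")
cr("w_cr",330,430,145,215,8,"d4")
E
```

```text
(no output)
```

View pics/d1.png

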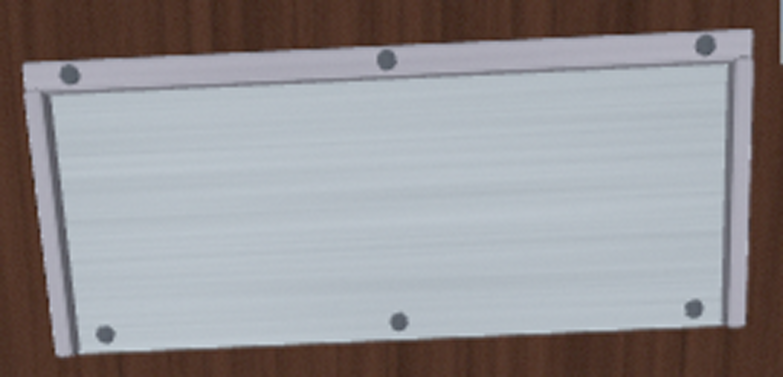

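View pics/d2.png

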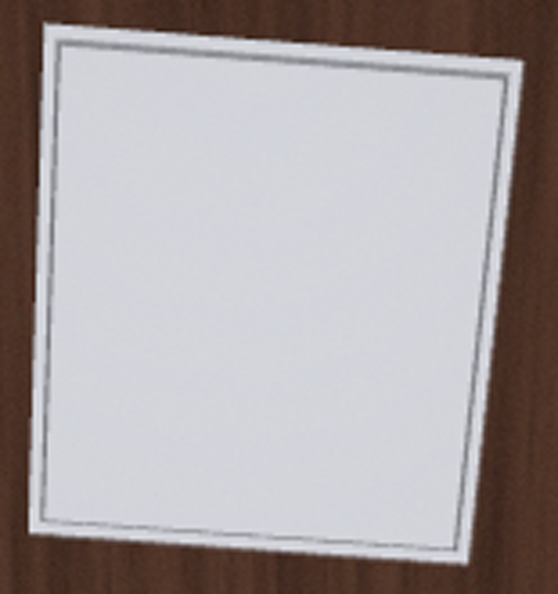

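View pics/d3.png

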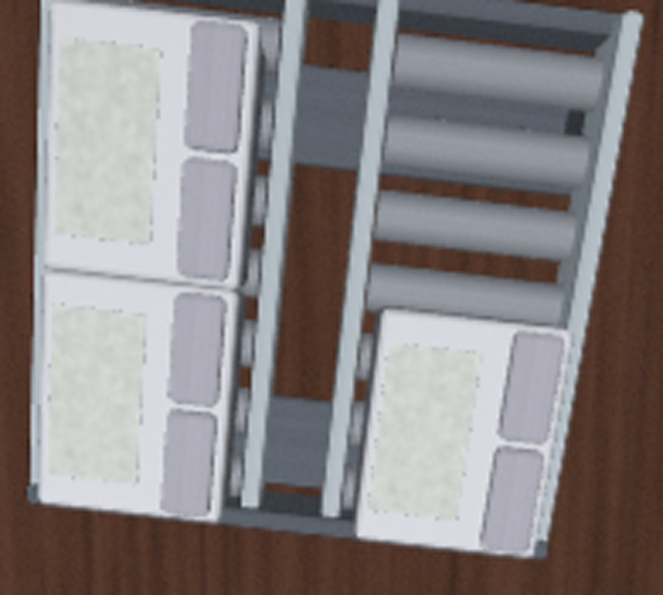

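View pics/d4.png

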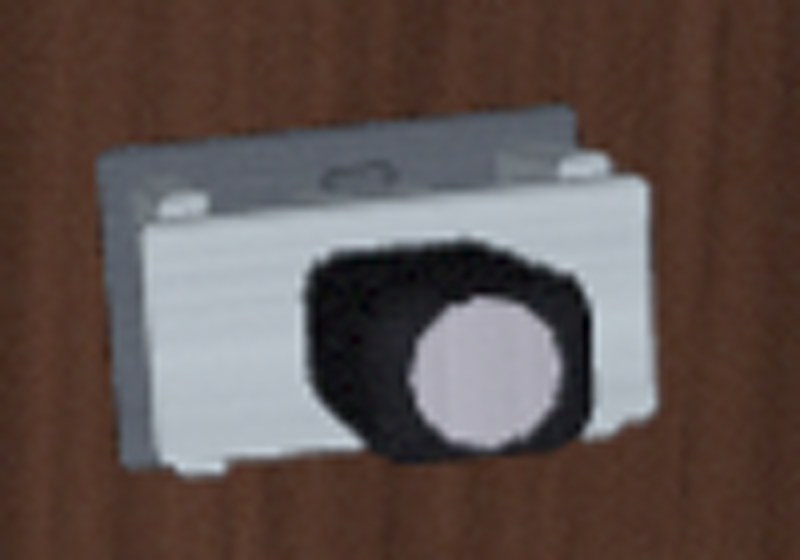

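```bash
cat > fit.py <<'E'
from h import *
from scipy.optimize import least_squares
def fit(fn,o,s,pts,px,x0,tilt=0,freez=False):
    c=load(fn);px=np.array(o)+np.array(px,float)/s;pts=np.array(pts,float)
    Rt=np.array([[np.cos(tilt),0,-np.sin(tilt)],[0,1,0],[np.sin(tilt),0,np.cos(tilt)]]) # x uphill
    def f(q):
        a=q[2];Rz=np.array([[np.cos(a),-np.sin(a),0],[np.sin(a),np.cos(a),0],[0,0,1]])
        P=pts@(Rz@Rt).T+[q[0],q[1],q[3] if freez else x0[3]]
        return (proj(c,P)-px).ravel()
    r=least_squares(f,x0 if freez else x0[:3]);q=r.x
    return q.round(4),np.degrees(q[2]).round(2),"rms px",np.sqrt(np.mean(r.fun**2)).round(2)
if __name__=="__main__":
    print("plate",fit("w_pl",(175,60),2.9,[(.05,.15,.018),(.05,-.15,.018),(-.07,.142,.008),(-.07,-.142,.008),(.038,.142,.008),(.038,-.142,.008)],[(23,63),(752,30),(77,354),(723,326),(50,95),(728,63)],[.46,0,0,0]))
    print("tray",fit("w_tr",(250,35),3.6,[(.078,.074,.014),(.078,-.074,.014),(-.078,.074,.014),(-.078,-.074,.014)],[(57,41),(508,75),(42,521),(455,549)],[.63,-.02,0,0]))
    # pack: lane coords x uphill, y lateral left ; corners TL TR BL BR about lid centre
    L=[(.032,.027,0),(.032,-.027,0),(-.032,.027,0),(-.032,-.027,0)]
    for n,px,z in [("p1",[(47,272),(238,290),(40,500),(220,521)],.0947),("p2",[(52,2),(258,20),(47,265),(236,287)],.105),("p3",[(384,312),(568,330),(358,536),(534,556)],.0947)]:
        for fz in (0,1): print(n,fit("w_ra",(230,0),3.4,L,px,[.57,.3,0,z],.16,fz))
    for z in (.058,):
      C=[(.017,.035,0),(.017,-.035,0),(-.017,.035,0),(-.017,-.035,0)]
      for fz in (0,1):print("cross",fit("w_cr",(330,145),8,C,[(143,228),(650,180),(160,460),(656,415)],[.42,-.37,0,z],0,fz))
    c=load("w_cr")
    for z in (.118,.122):print("cap",ray(c,(330+487/8,145+372/8),z))
E
python3 fit.py
```

```text
plate (array([ 0.4718, -0.0108,  0.0424]), np.float64(2.43), 'rms px', np.float64(0.68))
tray (array([ 0.6305, -0.0271, -0.07  ]), np.float64(-4.01), 'rms px', np.float64(0.55))
p1 (array([ 0.5768,  0.3458, -0.1052]), np.float64(-6.03), 'rms px', np.float64(0.85))
p1 (array([ 0.5776,  0.347 , -0.1048,  0.085 ]), np.float64(-6.0), 'rms px', np.float64(0.31))
p2 (array([ 0.6392,  0.3394, -0.0993]), np.float64(-5.69), 'rms px', np.float64(1.11))
p2 (array([ 0.642 ,  0.3406, -0.0987,  0.0942]), np.float64(-5.66), 'rms px', np.float64(0.44))
p3 (array([ 0.5665,  0.2534, -0.0941]), np.float64(-5.39), 'rms px', np.float64(1.13))
p3 (array([ 0.5673,  0.2518, -0.0946,  0.0814]), np.float64(-5.42), 'rms px', np.float64(0.38))
cross (array([ 0.4277, -0.3688,  0.0919]), np.float64(5.26), 'rms px', np.float64(0.65))
cross (array([ 0.4269, -0.3702,  0.0924,  0.0498]), np.float64(5.29), 'rms px', np.float64(0.43))
cap [ 0.42755114 -0.36905056  0.118     ]
cap [ 0.42800099 -0.36826304  0.122     ]
```

Everything is located. Now I'll write the pick and place helpers and move pack 1.

```bash
cat >> h.py <<'E'
PL=np.array([.4718,-.0108]);PA=np.radians(2.43)
TR=np.array([.6305,-.0271]);TA=np.radians(-4.01)
def w2(O,a,x,y): return np.array([O[0]+x*np.cos(a)-y*np.sin(a),O[1]+x*np.sin(a)+y*np.cos(a)])
def plate(x,y): return w2(PL,PA,x,y)
def lane_pose(lid,yaw,tilt=.16,dz=.028):
    a=np.radians(yaw);h=np.array([np.cos(a),np.sin(a),0])
    n=-np.sin(tilt)*h+np.array([0,0,np.cos(tilt)]);l=np.array([-np.sin(a),np.cos(a),0])
    R=np.column_stack([np.cross(l,-n),l,-n])
    return np.array(lid)-n*dz,R,n
def pick_lane(lid,yaw):
    p,R,n=lane_pose(lid,yaw)
    arm.grip(.088)
    arm.move_to(p+n*.10,R); arm.move_l(p+n*.035,feed=.25); arm.move_l(p,feed=.08); st()
    arm.grip(.045); st()
    arm.move_l(p+n*.09,feed=.15); st()
def lower(xy,z0,zmin,R,dF=3,step=.0007):
    arm.sleep(.15);f0=arm.current_force()[2]
    z=z0
    while z>zmin:
        z-=step; arm.move_l([xy[0],xy[1],z],feed=.02)
        if arm.current_force()[2]-f0>dF: break
    print("lowered to",round(z,4),"dF",round(arm.current_force()[2]-f0,1))
    return z
def place_plate(y,x0=.006,h=.017):
    R=down(np.degrees(PA)); q=plate(x0,y)
    arm.move_to([*q,.13],R); arm.move_l([*q,.008+h+.006],feed=.15)
    z=lower(q,.008+h+.0035,.008+h-.003,R,2.5)
    z+=.0007; arm.move_l([*q,z],feed=.02); arm.sleep(.1)
    u=np.array([np.cos(PA),np.sin(PA)]);f0=arm.current_force()[:2]@u
    x=x0
    while x<.018:
        x+=.0007; arm.move_l([*plate(x,y),z],feed=.02)
        df=arm.current_force()[:2]@u-f0
        if df<-5: break
    print("rail at x",round(x,4),"dF",round(df,1))
    arm.grip(.072); st()
    arm.move_l([*plate(x,y),.12],feed=.2)
E
python3 - <<'E'
from h import *
pick_lane((.5768,.3458,.0947),-5.8)
shot("wrist","g1")
E
```

```text
t 8.62 p [0.5812 0.3453 0.0668] F [ 0.4 -1.2  0.2] w 0.0881
t 9.23 p [0.5813 0.3454 0.0672] F [-0.1  0.2  1.7] w 0.054
t 9.98 p [0.5665 0.3465 0.1548] F [-0.3 -0.2 -2.4] w 0.0534
```

View pics/g1.png

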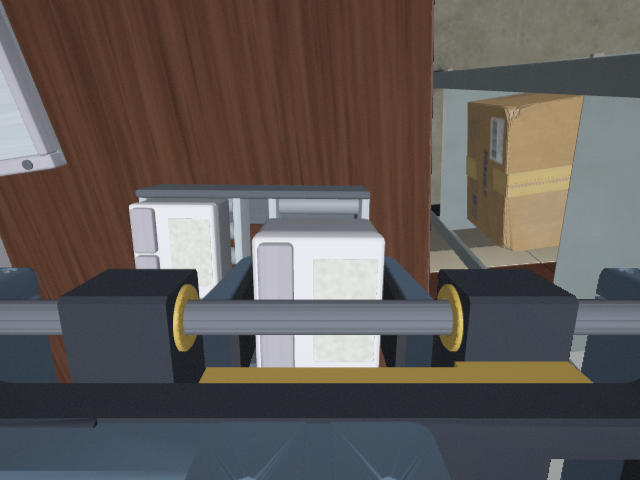

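Pack 1 is held squarely between the fingers: the lid spans about x = 253–385 with the strip on the left. Next I'll place it on the plate.

```bash
python3 - <<'E'
from h import *
place_plate(.085); st()
arm.move_to([.48,.30,.30],down(-90)); c,im=shot("wrist","r2"); cv2.imwrite("pics/r2v.png",cv2.resize(im[0:280,200:640],None,fx=1.8,fy=1.8,interpolation=cv2.INTER_CUBIC));st()
E
```

```text
lowered to 0.0257 dF 7.9
rail at x 0.0116 dF -5.2
t 15.99 p [0.48   0.0746 0.0264] F [-0.5  1.1  0.6] w 0.0722
t 16.61 p [0.4796 0.0746 0.1196] F [-0.3 -0.   0.7] w 0.0721
t 18.5 p [0.48   0.2996 0.2994] F [-0.  -0.7 -0.3] w 0.072
```

View pics/r2v.png

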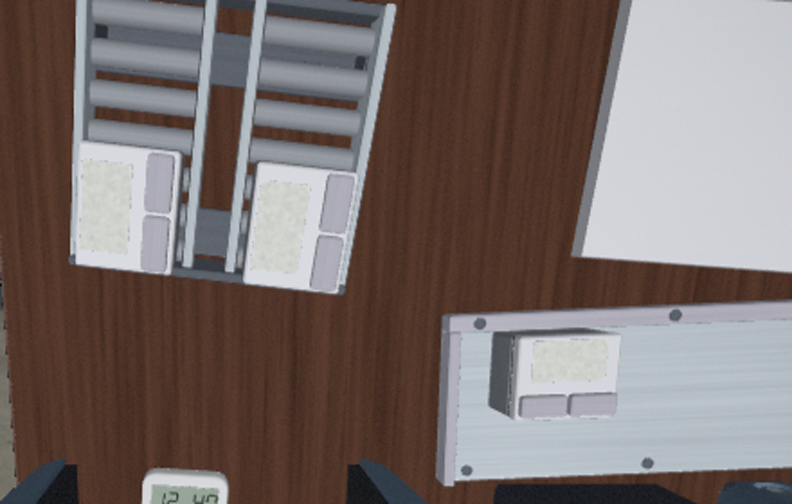

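Pack 1 is flush, with its strip toward −x. Pack 2 has rolled down to pack 1's old spot.

```bash
python3 - <<'E'
from h import *
pick_lane((.5768,.3458,.0947),-5.8)
place_plate(.0)
pick_lane((.5665,.2534,.0947),-5.8)
place_plate(-.085)
arm.move_to([.37,-.02,.32],down(-90)); c,im=shot("wrist","p3"); cv2.imwrite("pics/p3v.png",cv2.resize(im[0:280,150:590],None,fx=1.8,fy=1.8,interpolation=cv2.INTER_CUBIC));st()
E
```

```text
t 22.54 p [0.5812 0.3453 0.0668] F [-0.4  0.5  0.3] w 0.0886
t 23.16 p [0.5813 0.3454 0.0672] F [-0.8 -0.1  2.5] w 0.0539
t 23.91 p [0.5665 0.3465 0.1549] F [ 0.3  0.  -2.9] w 0.0538
lowered to 0.0257 dF 5.6
rail at x 0.0116 dF -5.1
t 30.14 p [ 0.4836 -0.0103  0.0264] F [-0.2 -0.9 -0.9] w 0.072
t 33.28 p [0.5708 0.2529 0.0668] F [-0.  -0.4  0.2] w 0.0877
t 33.9 p [0.5711 0.2529 0.0673] F [-0.2 -1.8  2. ] w 0.0538
t 34.65 p [0.5562 0.2542 0.1549] F [-0.9 -0.3 -3.6] w 0.0538
lowered to 0.0257 dF 8.3
rail at x 0.0116 dF -6.1
t 40.84 p [ 0.4871 -0.0953  0.0264] F [-0.5 -0.4 -0.6] w 0.0718
t 43.08 p [ 0.3701 -0.0201  0.3194] F [-0.1 -0.9 -0.7] w 0.0717
```

View pics/p3v.png

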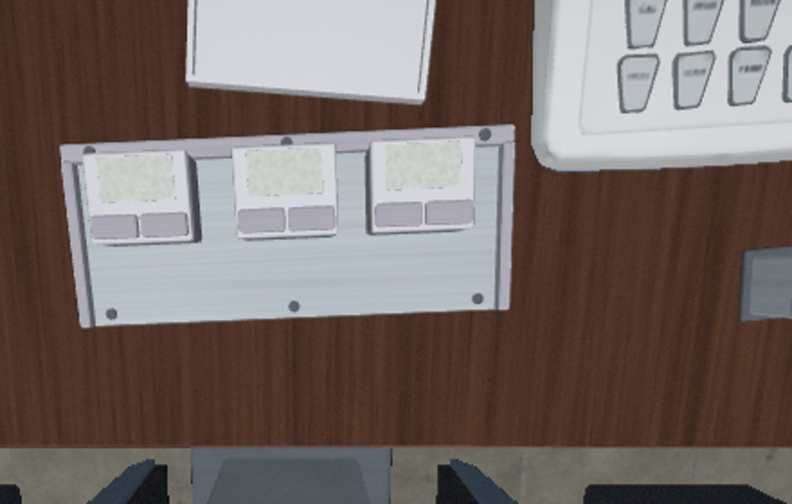

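Three packs are on the plate, but the left one looks displaced, so I'll measure it.

```bash
python3 - <<'E'
from h import *
_,im=None,cv2.imread("pics/p3.png"); cv2.imwrite("pics/p3w.png",cv2.resize(im[65:140,178:422],None,fx=3.2,fy=3.2,interpolation=cv2.INTER_CUBIC))
E
```

```text
(no output)
```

View pics/p3w.png

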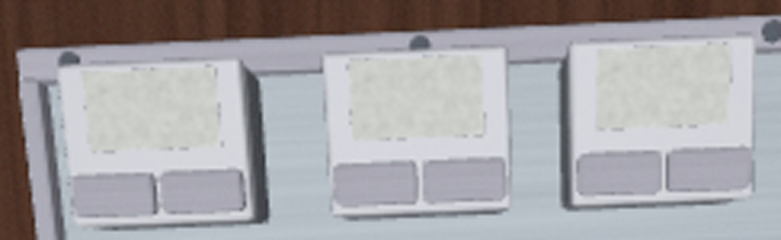

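```bash
python3 - <<'E'
from fit import *
L=[(.027,.032,0),(.027,-.032,0),(-.027,.032,0),(-.027,-.032,0)]
for n,px in [("1",[(58,66),(241,60),(77,226),(253,219)]),("2",[(324,56),(506,49),(333,216),(509,208)]),("3",[(570,44),(752,37),(576,206),(752,199)])]:
    q,a,*r=fit("p3",(178,65),3.2,L,px,[.48,0,0,.053]); d=q[:2]-PL; c,s=np.cos(PA),np.sin(PA)
    print(n,a,(c*d[0]+s*d[1]).round(4),(-s*d[0]+c*d[1]).round(4),r)
E
```

```text
1 2.25 0.0107 0.0924 ['rms px', np.float64(0.59)]
2 2.21 0.0105 0.0015 ['rms px', np.float64(0.73)]
3 2.74 0.0105 -0.0834 ['rms px', np.float64(0.77)]
```

All three packs are flush (x about 0.0106, yaw within 0.3°). Now the roller.

```bash
python3 - <<'E'
from h import *
R=down(5.3);q=[.4277,-.369]
arm.grip(.055)
arm.move_to([*q,.20],R); arm.move_l([*q,.125],feed=.2); 
arm.move_l([*q,.064],feed=.06); st()
arm.grip(.012); st()
arm.move_l([*q,.064+.004],feed=.03); st()
arm.move_l([*q,.175],feed=.12); arm.sleep(.2); st()
c,im=shot("wrist","rl"); shot("scene","rs"); print(arm.current_torque())
E
```

```text
t 47.27 p [ 0.4279 -0.3692  0.0643] F [ 0.5  0.5 -1.2] w 0.055
t 47.88 p [ 0.4277 -0.369   0.0641] F [-0.9  0.4  1.5] w 0.0219
t 48.16 p [ 0.4278 -0.369   0.0681] F [ 0.5 -0.  -3.5] w 0.0219
t 49.4 p [ 0.4275 -0.3688  0.1744] F [-1.  -0.5 -2.7] w 0.022
[-0.0437784  -0.16143673 -0.01045578]
```

View pics/rs.png

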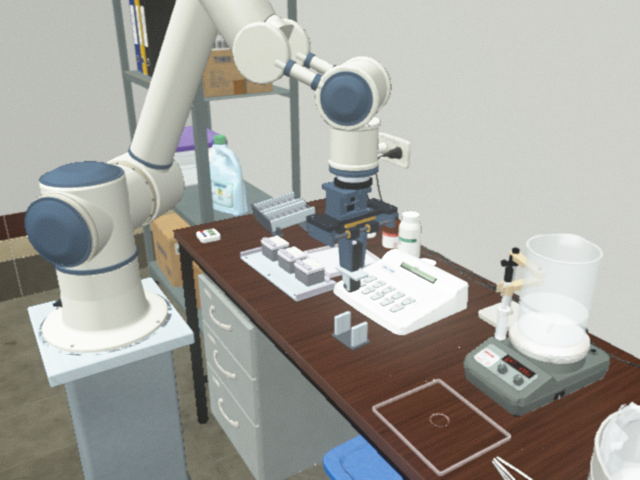

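View pics/rl.png

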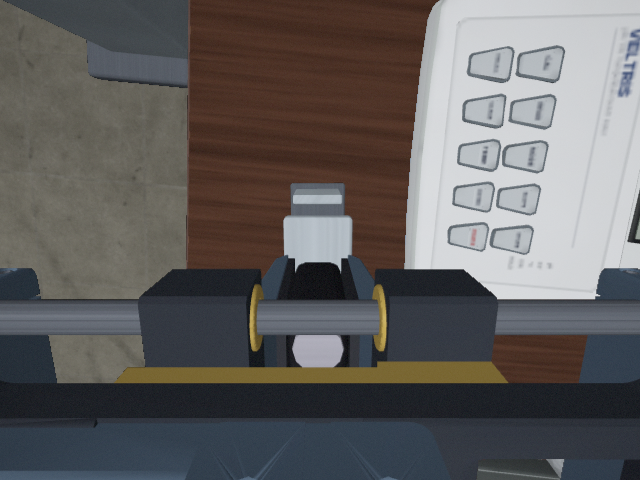

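The roller is held upright and the cradle is empty. Before rolling I'll check the packs with scene and top crops.

```bash
python3 - <<'E'
from h import *
c,im=shot("top","t5"); c2,s=shot("scene","s5")
a=cv2.resize(im[250:320,255:385],(780,420),interpolation=cv2.INTER_CUBIC)
cv2.imwrite("pics/t5v.png",a)
print(proj(c,[[*plate(.011,y),.053] for y in (.085,0,-.085)]))
E
```

```text
[[289.92173579 276.31231466]
 [319.43401638 275.57985317]
 [348.95500455 274.84717556]]
```

View pics/t5v.png

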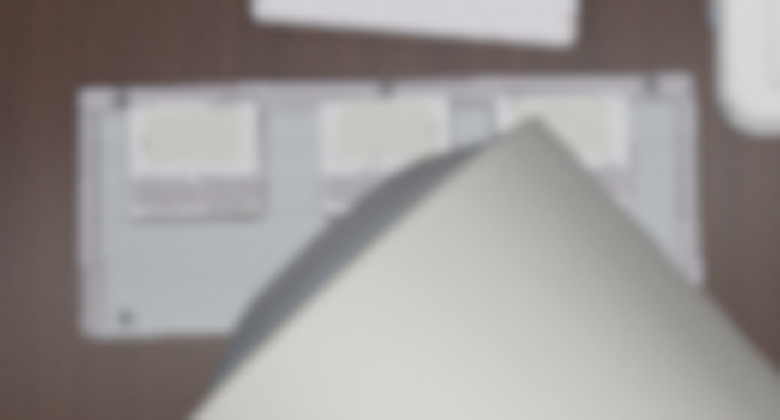

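The packs haven't moved; pack 1's y is about 0.0915. I'll start rolling on pack 3.

```bash
cat >> h.py <<'E'
def press(x,y,z0=.121,target=12,f0=0,zmin=.1045):
    arm.move_l([*plate(x,y),z0],feed=.12); arm.sleep(.15); f0=arm.current_force()[2]
    z=z0
    while z>zmin:
        z-=.0006; arm.move_l([*plate(x,y),z],feed=.02)
        f=arm.current_force()[2]-f0
        if z<.1135 and f>target and arm.sleep(.1) is None and arm.current_force()[2]-f0>target: break
    print("press",round(y,3),"z",round(z,4),"f",round(arm.current_force()[2]-f0,1))
    return z,f0
def roll(x,y0,y1,z,f0,target=12,feed=.03):
    n=max(1,int(round(abs(y1-y0)/.004)));log=[]
    for y in np.linspace(y0,y1,n+1)[1:]:
        arm.move_l([*plate(x,y),z],feed=feed)
        f=arm.current_force();fz=f[2]-f0;log.append((round(fz),round(f[0]),round(f[1])))
        z+=np.clip((fz-target)*.00004,-.0004,.0006); z=max(z,.104)
    print("roll",round(y1,3),"z",round(z,4),log)
    return z
E
python3 - <<'E'
from h import *
R=down(np.degrees(PA)); X=-.006;Y=-.0845
arm.move_to([*plate(X,Y),.175],R)
z,f0=press(X,Y)
z=roll(X,Y,Y+.024,z,f0)
arm.move_l([*plate(X,Y+.024),.125],feed=.1); st()
shot("scene","s6"); shot("wrist","w6")
E
```

```text
press -0.085 z 0.1042 f 49.1
roll -0.061 z 0.1062 [(48, -11, 0), (37, -8, 0), (26, -4, 0), (16, -3, 0), (12, -3, 0), (13, -1, 0)]
t 61.27 p [ 0.4686 -0.0716  0.125 ] F [-0.3  0.8 -3.6] w 0.0221
```

```bash
python3 - <<'E'
import cv2
im=cv2.imread("pics/s6.png"); cv2.imwrite("pics/s6v.png",cv2.resize(im[200:330,220:400],None,fx=4.2,fy=4.2,interpolation=cv2.INTER_CUBIC))
E
```

```text
(no output)
```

View pics/s6v.png

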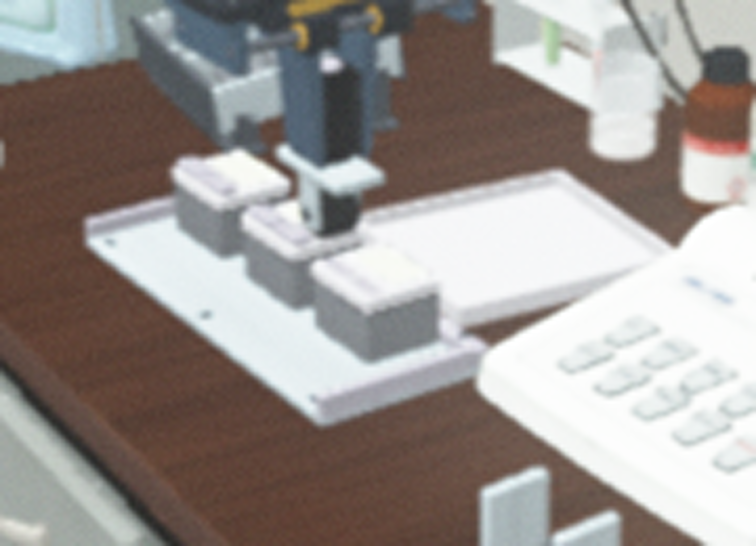

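Pack 3's strip looks flat. A bug in my stop test took the press to 49 N, so I'll check where pack 3 is.

View pics/w6.png

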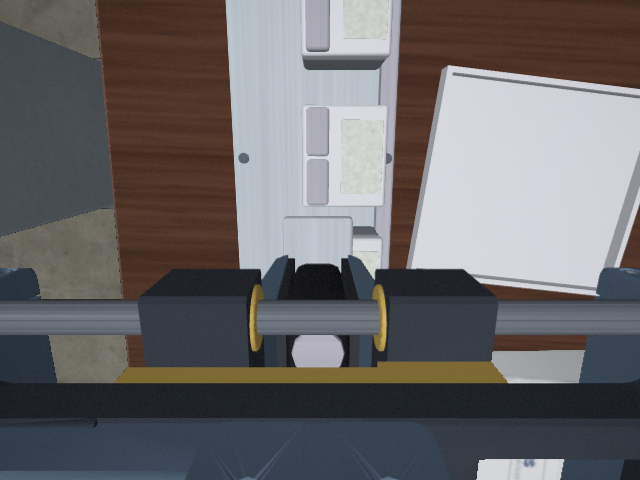

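```bash
python3 - <<'E'
from h import *
c=load("s6") 
for n,P in [("lid3",[*plate(.011,-.085),.053]),("lid2",[*plate(.011,0),.053]),("lid1",[*plate(.011,.09),.053]),("s3",[*plate(-.006,-.085),.053])]:
    p=proj(c,[P])[0]; print(n,p,(p-[220,200])*4.2)
E
```

```text
lid3 [309.74643869 263.87110656] [376.93504252 268.25864756]
lid2 [292.36903463 252.37011414] [303.94994545 219.95447941]
lid1 [275.48616779 241.19642429] [233.04190472 173.02498201]
s3 [304.11553817 265.54128847] [353.28526029 275.27341156]
```

The pack positions match expectations. I'll fix the bug and make the full pass on pack 3, then do packs 2 and 1.

```bash
sed -i 's/if z<.1135 and f>target and arm.sleep(.1) is None and/if z<.1095 and f>target and/; s/z-=.0006; arm.move_l(\[\*plate(x,y),z\],feed=.02)/z-=.0006 if z>.1125 else .0003; arm.move_l([*plate(x,y),z],feed=.02)/' h.py
python3 - <<'E'
from h import *
X=-.006;Y=-.0845
z,f0=press(X,Y-.024,z0=.118)
z=roll(X,Y-.024,Y+.026,z,f0)
arm.move_l([*plate(X,Y+.026),.125],feed=.1); st()
E
```

```text
press -0.109 z 0.106 f 13.9
roll -0.059 z 0.1062 [(14, -3, 0), (14, -2, 0), (11, -2, 1), (12, -2, 0), (11, -2, 1), (11, -2, 0), (13, -3, 0), (14, -2, 0), (12, -2, -1), (13, -3, 1), (12, -2, 1), (11, -3, 1)]
t 73.42 p [ 0.4686 -0.0696  0.1251] F [ 0.2  0.6 -2.8] w 0.0216
```

```bash
python3 - <<'E'
from h import *
X=-.006
for Y in (.0005,.091):
    arm.move_l([*plate(X,Y),.128],feed=.12)
    z,f0=press(X,Y,z0=.117,target=15)
    z=roll(X,Y,Y+.024,z,f0,feed=.04)
    z=roll(X,Y+.024,Y-.024,z,f0,feed=.04)
    z=roll(X,Y-.024,Y,z,f0,feed=.04)
    arm.move_l([*plate(X,Y),.128],feed=.1); st()
arm.move_l([*plate(X,.091),.175],feed=.15)
c,im=shot("scene","s7"); cv2.imwrite("pics/s7v.png",cv2.resize(im[200:330,220:400],None,fx=4.2,fy=4.2,interpolation=cv2.INTER_CUBIC))
E
```

```text
press 0.001 z 0.1059 f 16.7
roll 0.025 z 0.1062 [(17, -2, 0), (14, -3, 0), (13, -3, 0), (13, -3, 0), (12, -2, 0), (10, -2, 1)]
roll -0.024 z 0.1062 [(12, -3, 0), (13, -2, 0), (12, -2, 0), (12, -2, -1), (12, -2, -1), (11, -1, 1), (12, -3, -1), (13, -3, -1), (13, -3, 0), (12, -2, 0), (12, -2, 0), (12, -3, -1)]
roll 0.001 z 0.1062 [(12, -2, 0), (12, -2, 1), (13, -2, 1), (12, -3, 0), (12, -2, 1), (10, -2, 0)]
t 88.08 p [ 0.466  -0.0106  0.128 ] F [-0.1  0.6 -3.7] w 0.0216
press 0.091 z 0.1059 f 17.7
roll 0.115 z 0.1063 [(18, -4, 0), (14, -3, 0), (12, -2, 0), (13, -2, 1), (11, -2, 0), (13, -2, 1)]
roll 0.067 z 0.1063 [(12, -2, -1), (11, -2, -2), (12, -1, 0), (12, -2, 0), (11, -2, 0), (12, -2, 0), (13, -1, -1), (12, -2, 0), (14, -2, 0), (11, -1, 0), (11, -1, -1), (13, -2, -1)]
roll 0.091 z 0.1062 [(11, -2, 0), (13, -2, 0), (12, -3, 0), (12, -2, 1), (11, -2, 0), (12, -1, 1)]
t 102.99 p [0.4622 0.0799 0.128 ] F [-0.5 -1.6 -3.2] w 0.0216
```

View pics/s7v.png

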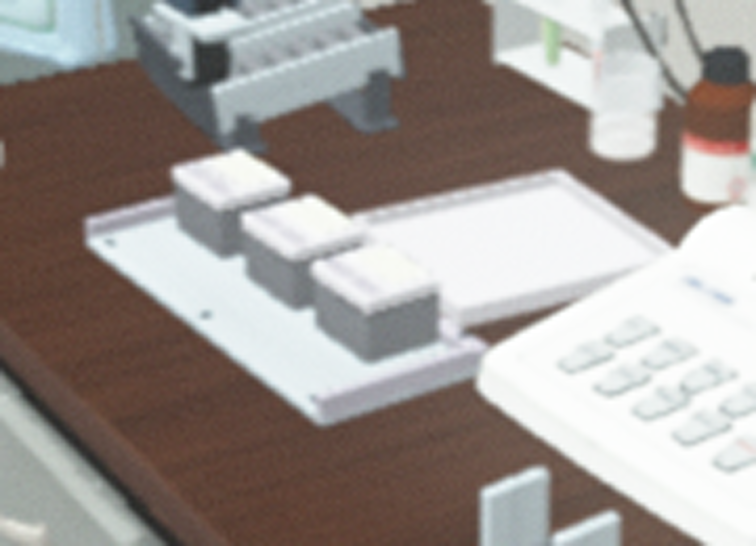

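All strips look flat in the scene view. Now I'll hang the roller back.

```bash
python3 - <<'E'
from h import *
R=down(5.3);q=[.4277,-.369]
arm.move_to([*q,.175],R); arm.move_l([*q,.115],feed=.15); arm.move_l([*q,.070],feed=.06)
z=lower(q,.070,.056,R,4,.0006)
arm.grip(.055); st()
arm.move_l([*q,.20],feed=.15)
arm.move_to([.40,-.30,.30],down(-90)); c,im=shot("wrist","c8"); cv2.imwrite("pics/c8v.png",cv2.resize(im[145:215,330:430],None,fx=8,fy=8,interpolation=cv2.INTER_CUBIC))
c,im=shot("scene","s8"); cv2.imwrite("pics/s8v.png",cv2.resize(im[200:370,220:400],None,fx=3.5,fy=3.5,interpolation=cv2.INTER_CUBIC));st()
E
```

```text
lowered to 0.061 dF 7.9
t 111.18 p [ 0.4277 -0.369   0.061 ] F [-0.7  0.1  0.3] w 0.0547
t 113.93 p [ 0.4    -0.3     0.2997] F [-0.9  0.4  0.4] w 0.0546
```

View pics/c8v.png

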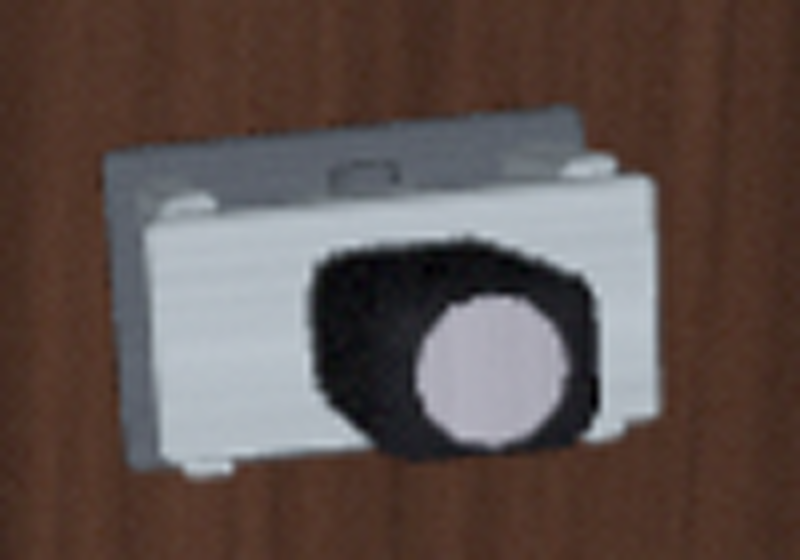

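View pics/s8v.png

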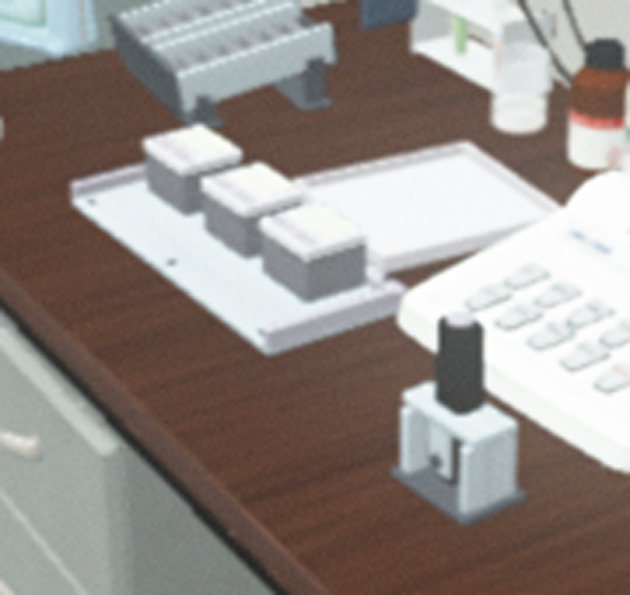

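The roller hangs exactly as it did at the start. I'll take one more look at the packs before transferring them.

```bash
python3 - <<'E'
from h import *
arm.move_to([.37,-.02,.24],down(-90)); c,im=shot("wrist","p9"); cv2.imwrite("pics/p9w.png",cv2.resize(im[30:170,160:480],None,fx=2.5,fy=2.5,interpolation=cv2.INTER_CUBIC));st()
E
```

```text
t 115.09 p [ 0.3709 -0.0209  0.2403] F [-0.7 -0.6 -0.2] w 0.0549
```

View pics/p9w.png

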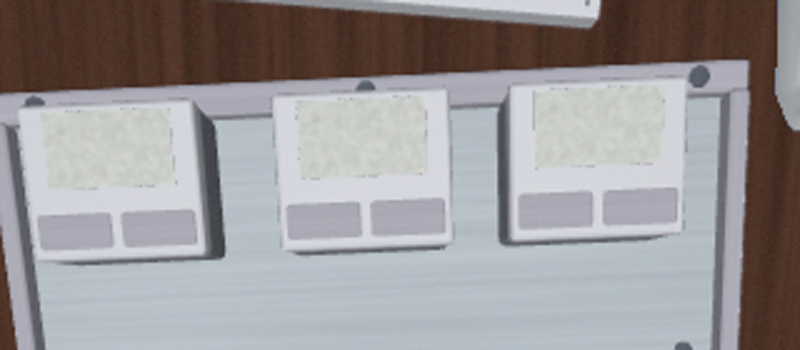

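All six sections lie flat and the packs are still in place. Now into the tray.

```bash
cat >> h.py <<'E'
def to_tray(y,sx,sy,h=.018):
    R=down(np.degrees(PA)); q=plate(.0112,y)
    arm.grip(.078)
    arm.move_to([*q,.13],R); arm.move_l([*q,.06],feed=.25); arm.move_l([*q,.008+h],feed=.08); st()
    arm.grip(.045); st()
    arm.move_l([*q,.13],feed=.15)
    R=down(np.degrees(TA)); t=w2(TR,TA,sx,sy)
    arm.move_to([*t,.12],R); arm.move_l([*t,.004+h+.005],feed=.15)
    z=lower(t,.004+h+.0025,.004+h-.004,R,2.5)
    arm.grip(.064); st()
    arm.move_l([*t,.13],feed=.2)
E
python3 - <<'E'
from h import *
to_tray(-.085,.042,-.036)
to_tray(0,-.042,-.036)
arm.move_to([.53,-.02,.32],down(-90)); c,im=shot("wrist","q1"); cv2.imwrite("pics/q1v.png",im[0:300])
st()
E
```

```text
t 118.22 p [ 0.4869 -0.0953  0.0265] F [ 0.4 -0.1 -0.5] w 0.0782
t 118.72 p [ 0.4863 -0.0953  0.0263] F [-2.8 -1.7  7.2] w 0.0536
lowered to 0.0217 dF 9.6
t 122.68 p [ 0.6699 -0.0659  0.0217] F [-0.3 -0.1 -0.4] w 0.0641
t 125.62 p [ 0.4834 -0.0104  0.0265] F [ 0.4 -0.  -0. ] w 0.0782
t 126.11 p [ 0.4826 -0.0104  0.0262] F [-2.3 -1.5  6.2] w 0.0535
lowered to 0.0217 dF 11.8
t 129.84 p [ 0.5861 -0.0601  0.0216] F [ 0.6  0.3 -1. ] w 0.0639
t 132.03 p [ 0.5299 -0.0201  0.3191] F [ 0.5 -0.3 -0.4] w 0.0641
```

View pics/q1v.png

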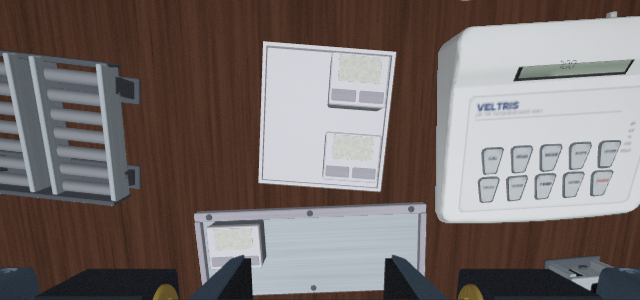

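Two packs are in the tray and pack 1 is still on the plate. I'll transfer pack 1 next.

```bash
python3 - <<'E'
from h import *
to_tray(.091,0,.034)
arm.move_to([.53,-.02,.32],down(-90)); c,im=shot("wrist","q2"); cv2.imwrite("pics/q2v.png",cv2.resize(im[30:215,200:420],None,fx=3.2,fy=3.2,interpolation=cv2.INTER_CUBIC))
c,im=shot("scene","q2s");cv2.imwrite("pics/q2sv.png",cv2.resize(im[200:370,200:400],None,fx=3.5,fy=3.5,interpolation=cv2.INTER_CUBIC)); st()
E
```

```text
t 134.79 p [0.4795 0.0806 0.0265] F [-0.2  0.3  0.4] w 0.0778
t 135.28 p [0.4788 0.0805 0.0262] F [-2.9 -0.9  7. ] w 0.0538
lowered to 0.0217 dF 10.1
t 139.2 p [0.6329 0.0068 0.0217] F [0.2 0.3 0.4] w 0.0638
t 141.33 p [ 0.53   -0.0199  0.3191] F [0.1 0.  0.5] w 0.0639
```

View pics/q2v.png

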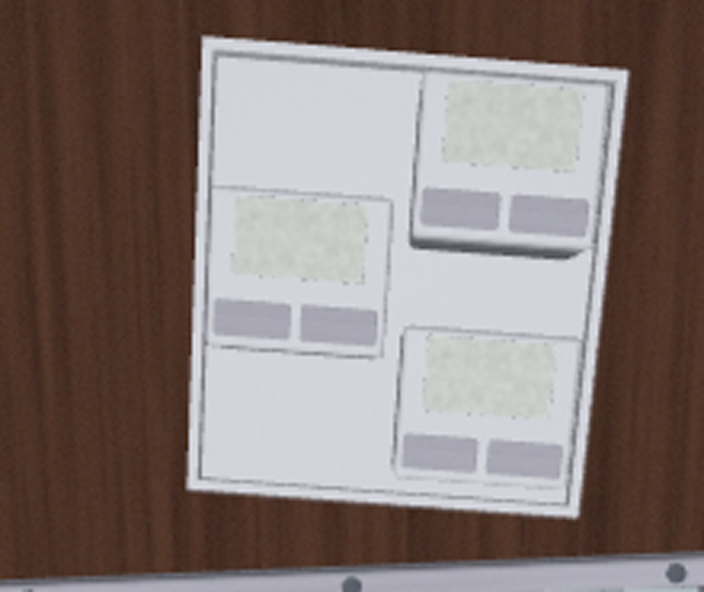

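View pics/q2sv.png

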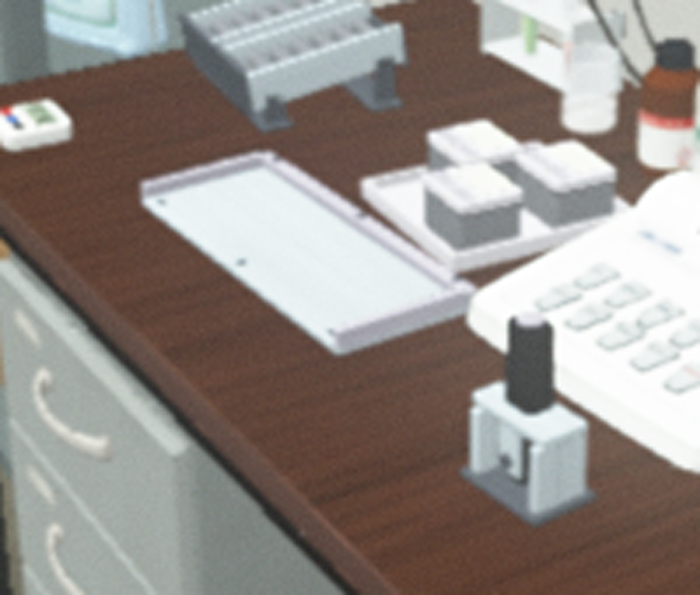

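All three packs stand upright in the tray and the roller is in its cradle. One numeric check before handing in.

```bash
python3 - <<'E'
from fit import *
L=[(.027,.032,0),(.027,-.032,0),(-.027,.032,0),(-.027,-.032,0)]
for n,px in [("3",[(424,72),(611,85),(411,238),(590,250)]),("2",[(403,327),(580,340),(395,475),(567,488)]),("1",[(212,187),(391,200),(206,345),(382,357)])]:
    q,a,*r=fit("q2",(200,30),3.2,L,px,[.63,0,0,.049]); d=q[:2]-TR; c,s=np.cos(TA),np.sin(TA)
    print(n,a,(c*d[0]+s*d[1]).round(4),(-s*d[0]+c*d[1]).round(4),r)
E
```

```text
3 -3.97 0.0416 -0.0346 ['rms px', np.float64(0.4)]
2 -3.54 -0.0416 -0.0345 ['rms px', np.float64(0.61)]
1 -3.71 -0.0 0.0362 ['rms px', np.float64(0.56)]
```

```bash
python3 - <<'E'
from h import *
arm.sleep(.5); c,im=shot("wrist","q3"); print(np.abs(im.astype(int)-cv2.imread("pics/q2.png"))[:250].max())
print(arm.sign_off()); st()
E
```

```text
170
the job is handed in; nothing more can be done
None
the job is handed in; nothing more can be done
```

```bash
python3 - <<'E'
import cv2,numpy as np
a=cv2.imread("pics/q2.png").astype(int);b=cv2.imread("pics/q3.png").astype(int)
d=np.abs(a-b).max(2)[:250]; ys,xs=np.where(d>40); print(len(ys),xs.min(),xs.max(),ys.min(),ys.max())
cv2.imwrite("pics/q3v.png",cv2.resize(b[30:215,200:420].astype(np.uint8),None,fx=3.2,fy=3.2))
E
```

```text
2061 0 639 0 249
```

View pics/q3v.png

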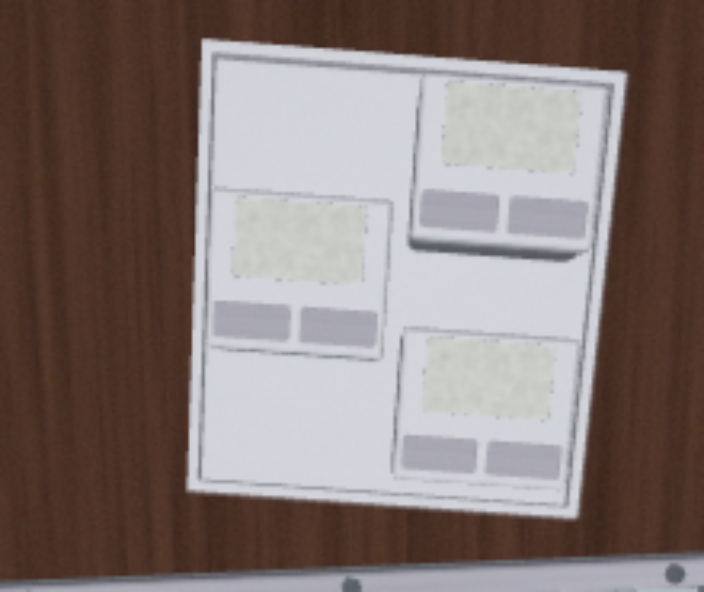

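The job is handed in at about 142 s of the 210 s allowed, and `sign_off` reported no verdict. Three packs were there (1, 2 and 3; pack 4 was absent).

**What I did:** I stood the packs flush on the sealing plate, strips away from the rail. I rolled each strip at about 12–15 N, hung the roller back in its cradle and put the packs upright in the tray. The gripper fingers pressed no strip.

**Last checks:**
- **On the plate before rolling:** all three packs were at x ≈ 10.6 mm, within 0.3° of the rail direction.
- **Strips:** in the camera views all six sections look flat, and the rolling height was the same on every pack.
- **Tray:** pack centres are at about (42, −35), (−42, −35) and (0, 36) mm, inside the limits.
- **Roller:** it sits in the cradle as it did at the start.
- **Beaker and timer:** never touched; I only judged their positions by eye.

**What went wrong or disagreed:**
- **First press:** the press on pack 3 went to about 49 N instead of 12 N because of an error in my stop test. The roller slipped about 3 mm in the grip, and nothing else was visibly affected.
- **Pack 1:** it was about 6 mm further along the plate than where I set it, possibly from the announced knock. It was still flush, so I used the measured position.
- **Final image comparison:** the automatic comparison flagged differences across the whole picture. The second picture, viewed only after handing in, shows the packs unmoved, so the cause was a shift of about one pixel in the view.

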